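Centre the specimen mark and start the stage clamp screw

ROBOT

A 7-joint arm with a two-finger parallel gripper is mounted at the origin on the work surface. World frame = base frame: x ahead of the robot, y to its left, z up, the work surface at z = 0. Lengths are in m, angles in rad, forces in N, time in s.
With the tool pointing down it reaches from about 0.4 to 0.9 m from the base axis. Payload 5.5 kg.
Tool frame: the origin (TCP) lies on the centre line of the jaws, within the pads' length; the fingertips stand ctrl.tips_ahead ahead of it and the grasp point (between the pads) lies 11 mm behind it (ctrl.tips_ahead is the distance from the TCP to the fingertips, in m); z points along the fingers, y is the direction in which the jaws open and shut (so a half turn about z gives the same grasp; the last joint's range is limited). The gripper opens to 92 mm and grips with 3 to 60 N. Pads are 19 mm wide; open, the fingers measure 130 mm over their backs; the gripper's body (75 mm by 190 mm) begins 47 mm behind the grasp point.
Start: joints at [1.51, 0.501, -0.427, 1.55, 0.221, 1.138, -0.21], TCP at [0.207, -0.616, 0.235] pointing down, gripper open.
Joint ranges: [-2.88, 2.88], [-0.31, 2.03], [-1.54, 1.56], [0.2, 2.42], [-1.41, 4.55], [0.19, 2.02], [-2.57, 2.57]. Speed limits (rad/s): [2.57, 2.57, 3.14, 3.14, 3.14, 3.14, 3.14].

INTERFACE

Orientations are given as a 3x3 rotation matrix whose columns are the frame's x, y, z axes.
In Python, from station import ctrl gives the robot as it stands. The module is installed in compiled form; this text tells all that it offers. Calls block until the motion is done:
- ctrl.goto(position, orientation): joint-space move of the TCP to a pose.
- ctrl.line_to(position, attitude=None, v=0.15): straight line of the TCP; attitude=None keeps the orientation; v is the mean speed in m/s.
- ctrl.move_joints(angles): joint-space move.
- ctrl.command_gripper(opening, effort=None): finger opening in m; effort is the grip in N (None keeps the last); returns when the fingers have stopped.
- ctrl.hold(seconds).
- ctrl.ik(position, orientation): joint angles nearest the present ones, or None.
- ctrl.observe(): the state.
- ctrl.snapshot(name): name is "scene" or "top" or "wrist"; returns the picture (400x640x3 uint8, red, green, blue); there is no depth.
- ctrl.get_calibration(name): a dict with "vertical_fov" (degrees; the focal length in pixels is half the picture's height over the tangent of half this angle, whatever the lens; pixels are square), "cx", "cy" (the principal point, pixels), "extrinsics" (4x4, takes a point from camera to world coordinates). Camera axes: x right, y up, looking along -z (the intrinsics and any distortion apply to the point x, -y, -z); pixel columns grow to the right and rows downward; lengths in m; the calibration is good to about 2 mm. A picture is of the moment at which its call begins: read the wrist's pose just before it. get_calibration takes no time and is no camera call; for the wrist camera it gives the pose at the moment of the call.
A pose or a line that the arm cannot do raises ctrl.MotionError and nothing moves.
- ctrl.sign_off(): hands the job in, once; it reports no verdict.
The state is a dict: "t": time; "joint_pos": joint angles; "qvel": joint speeds; "joint_efforts": joint torques, N m; "eef_pos": TCP position; "orientation": TCP orientation; "force": force on the tool from outside, world axes, zero at the start; "wrist_torque": the same for the moment, N m; "grip_width": finger opening in m.
Only numpy, scipy, OpenCV 4.12 (cv2) and the standard library are available. Lean on these libraries where they do the work, as an engineer would, in place of code of your own. Each camera call takes 0.05 s, during which the arm holds its last target. There are 200 camera calls.

TASK

First slide the carriage by its upright knob until its cross mark sits right under the microscope's objective tip. Then take the upright grip of the clamp screw's crank and wind it backward (counterclockwise from above) until the spindle drops off the start of its thread, then forward (clockwise) one full turn from there so that the screw is started. Finish still holding the crank grip between the fingers, with the mark still under the tip and the loose eyepiece, jar and screwdriver left alone.

Things in the scene. Friction and masses are not known exactly. Their poses are not given: they have to be found in the camera images.
- stage: grey-green stage plate fixed to the bench, 160 x 460 x 12 mm, origin at the centre of its underside; y is the long way, along which the carriage slides; x points away from the robot at yaw 0 (turned up to 0.2 rad). A bridge (120 x 50 mm, top 75 mm up) at stage x 0, y +100 mm carries the steel threaded boss, 56 mm across, top 115 mm up
- carriage_knob (a point): upright round steel knob on the robot's side of the aluminium carriage, 18 mm across, 40 mm tall; point on its axis, 15 mm below its top, 25 mm above the foot it stands on, 55 mm above the bench. The carriage slides only along stage y (125 mm in all, 2 N friction, stays where left) and starts 25 to 95 mm short of the tip, on the -y side
- mark (a point): centre of the dark cross with a 9 mm dot on the carriage's upper face (22 mm above the bench); moves with the carriage; 95 mm behind the knob in stage x, at the knob's y
- tip (a point): lower end (8 mm across) of the steel objective of the small fixed microscope, 34 mm above the bench, 12 mm above the carriage. Above it the tube is up to 40 mm wide, rising to 239 mm above the bench; its limb and foot lie behind and to -y. The mark passes under it in stage x
- crank_axis (a point): point on the upright axis of the clamp screw, at the upper face of the crank's hub, 127 mm above the bench. The crank turns about this axis, always at the same height, without end stops
- crank_grip: upright round black grip of the crank, 18 mm across, 60 mm tall, standing on the crank's arm 45 mm from the crank axis; origin at the centre of its lower end, 127 mm above the bench. It spins freely on its own pin, so the fingers can keep their direction while it is led round the circle; 1 to 2 N turns it
- spindle_top (a point): centre of the top of the steel spindle (cap 16 mm across) standing out of the middle of the crank's hub, 12 mm above the hub when joint spindle is 0. It turns with the crank but slides up and down through the hub, sinking by its own weight (250 g). At the start its tooth rides on top of the first thread; where the thread begins is not known beforehand
- spindle (a joint): height of the spindle (m, up positive); right-hand thread, 8 mm a turn. Starts at +0.003 to +0.007; wound backward 1.1 to 3.8 rad it climbs to +0.008, then drops within 0.3 s to about 0 (the thread drop). Forward from there it goes in under the thread, down 8 mm a turn: about -0.008 after one turn. 1.5 mm play; lowest stop -0.0125
- eyepiece: bystander: loose black eyepiece standing on the bench, 32 mm across, 50 mm tall; origin under its centre
- jar: bystander: small amber jar, 50 mm across, 60 mm tall; origin under its centre
- driver: bystander: screwdriver with a wooden handle, 160 mm long, lying on the bench
Things that resemble listed ones, but are neither listed nor needed, are in the scene too. Leave any blue or purple look-alike of the part that bears tip alone.

How it is judged:
On the way, in this order (a step that is already met when the one before it is completed fails the run):
1. the carriage's mark is under the objective tip, the knob let go (horizontal distance between mark and tip below 0.004 m and contact force between the fingers and stage below 0.2 N), for 0.2 s.
2. the screw has been wound backward up to the end of the first thread (value of joint spindle above 0.007 m), for 0.02 s.
3. the spindle has dropped off the thread's start (value of joint spindle below 0.002 m), for 0.1 s.
At the end, for the whole second after the job is handed in: the mark lies within 4 mm (seen from above) of the objective tip; the spindle is screwed in one turn (reads -0.006 to -0.0103, that is about a quarter turn either way); the fingers grip the crank grip with more than 3 N and it stands still (horizontal distance between mark and tip below 0.004 m and value of joint spindle between -0.0103 and -0.006 m and contact force between the fingers and crank_grip above 3 N and linear speed of crank_grip below 0.01 m/s); the arm keeps its last pose, push and grip.
It fails at once if a bystander was moved by more than 20 mm (distance of any of eyepiece, jar, driver from where it was at the start of the episode above 0.02 m).
It also fails if it takes over 61 s, if anything falls off the work surface, if the arm or the gripper's body presses on something with over 40 N, if the wrist force passes 120 N, or if a joint passes its speed limit or range.

## Working session

There is one attempt and no reset: what is moved stays moved. The work goes in short steps, each a Python script; the robot and the scene stay as the last script left them, time stands still between calls to the robot, and variables do not carry over. Pictures are saved under pics/ and viewed, about 8 in all and at most 12, crops included, and the job is handed in when it is done.

```bash
mkdir -p pics; python3 - <<'E'
from station import ctrl
import cv2,numpy as np
for n in("scene","top"):
    cv2.imwrite(f"pics/{n}0.png",ctrl.snapshot(n)[...,::-1]); c=ctrl.get_calibration(n); print(n,{k:(np.round(v,4).tolist() if k=='extrinsics' else v) for k,v in c.items()})
c=ctrl.get_calibration("wrist");print(c)
s=ctrl.observe();print(s['t'],ctrl.tips_ahead,s['orientation'],s['grip_width'],s['eef_pos'])
E
```

```text
scene {'vertical_fov': 56.0526230134572, 'cx': 321.5304498054853, 'cy': 194.58068880688327, 'extrinsics': [[-0.5714, -0.6729, 0.4698, 0.8404], [0.8205, -0.4578, 0.3423, 0.3164], [-0.0153, 0.5811, 0.8137, 0.851], [0.0, 0.0, 0.0, 1.0]]}
top {'vertical_fov': 56.889492923505344, 'cx': 321.50403589013024, 'cy': 194.8278425109705, 'extrinsics': [[-0.0144, 0.9963, -0.0842, 0.3507], [-0.9999, -0.0138, 0.0067, -0.011], [0.0055, 0.0843, 0.9964, 1.0066], [0.0, 0.0, 0.0, 1.0]]}
{'vertical_fov': 65.95119381982599, 'cx': 314.823749309256, 'cy': 205.9309130899149, 'extrinsics': array([[ 0.31799116,  0.90416013,  0.28526493,  0.28404062],
       [-0.94809139,  0.30391612,  0.09358261, -0.58947108],
       [-0.00208295, -0.30021567,  0.95386908,  0.38401691],
       [ 0.        ,  0.        ,  0.        ,  1.        ]])}
0.1 0.008 [[ 9.48025496e-01  3.18193971e-01 -5.05888538e-04]
 [ 3.18194364e-01 -9.48023887e-01  1.74821862e-03]
 [ 7.66782053e-05 -1.81832670e-03 -9.99998344e-01]] 0.09156475160078027 [ 0.20656537 -0.61563585  0.23373275]
```

View pics/scene0.png

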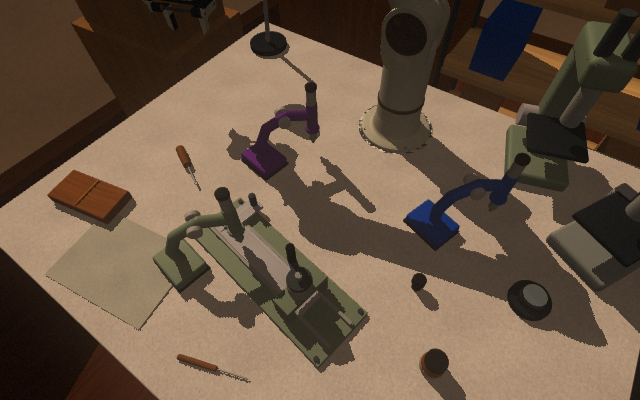

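View pics/top0.png

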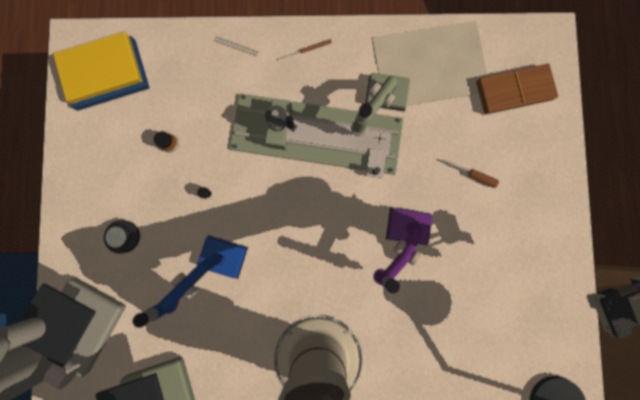

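```bash
cat > h.py <<'E'
from station import ctrl
import cv2,numpy as np
def K(c): 
    f=200/np.tan(np.radians(c['vertical_fov'])/2); return np.array([[f,0,c['cx']],[0,f,c['cy']],[0,0,1]])
def px2w(c,u,v,z):
    E=np.array(c['extrinsics']); d=np.linalg.inv(K(c))@[u,v,1]; d=E[:3,:3]@(d*[1,-1,-1]); o=E[:3,3]
    return o+d*(z-o[2])/d[2]
def w2px(c,p):
    E=np.array(c['extrinsics']); q=E[:3,:3].T@(np.array(p)-E[:3,3])*[1,-1,-1]; q=K(c)@q; return q[:2]/q[2]
def snap(n,name=None):
    c=ctrl.get_calibration(n); im=ctrl.snapshot(n)[...,::-1].copy()
    if name: cv2.imwrite(f"pics/{name}.png",im)
    return c,im
def Rz(a): # tool down, jaw (y) axis at world angle a
    y=np.array([np.cos(a),np.sin(a),0]); z=np.array([0,0,-1.]); return np.column_stack([np.cross(y,z),y,z])
E
python3 - <<'E'
from h import *
c=ctrl.get_calibration("top")
for n,u,v,z in [("cornTL",237,94,.012),("TR",408,112,.012),("BR",397,174,.012),("BL",229,149,.012),("mark",380,139,.022),("knobtop",375,170,.07),("scopetop",366,110,.239),("hub",272,116,.127),("griptop",290,123,.187),("purple",388,283,.239),("blue",140,320,.239)]:
    print(n,px2w(c,u,v,z).round(3))
im=cv2.imread("pics/top0.png"); cv2.imwrite("pics/topc.png",cv2.resize(im[70:190,220:420],None,fx=4,fy=4,interpolation=cv2.INTER_CUBIC))
im=cv2.imread("pics/scene0.png"); cv2.imwrite("pics/sc.png",cv2.resize(im[170:380,150:380],None,fx=2.6,fy=2.6,interpolation=cv2.INTER_CUBIC))
E
```

```text
cornTL [0.718 0.212 0.012]
TR [ 0.661 -0.26   0.012]
BR [ 0.489 -0.224  0.012]
BL [0.564 0.233 0.012]
mark [ 0.584 -0.178  0.022]
knobtop [ 0.492 -0.155  0.07 ]
scopetop [ 0.596 -0.113  0.239]
hub [0.619 0.101 0.127]
griptop [0.584 0.052 0.187]
purple [ 0.233 -0.15   0.239]
blue [0.167 0.355 0.239]
```

View pics/topc.png

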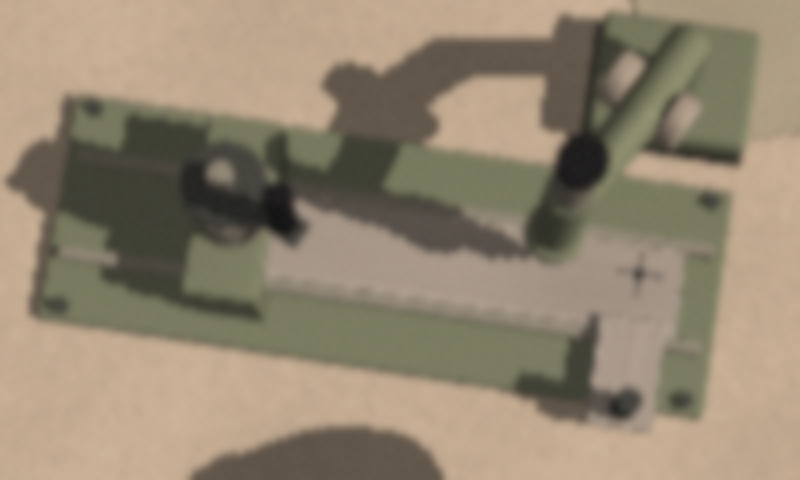

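View pics/sc.png

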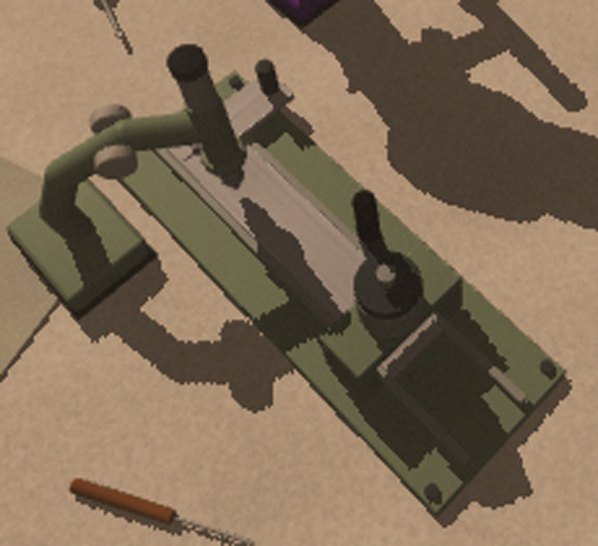

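```bash
python3 - <<'E'
from h import *
from scipy.optimize import least_squares
t=ctrl.get_calibration("top"); s=ctrl.get_calibration("scene")
cl=[(.08,.23),(.08,-.23),(-.08,-.23),(-.08,.23)]
pxt=np.array([(68,97),(733,190),(700,418),(33,318)])/4+[220,70]
def w(p,x,y,z): a=p[2]; return [p[0]+x*np.cos(a)-y*np.sin(a),p[1]+x*np.sin(a)+y*np.cos(a),z]
pxs=np.array([[565,373],[440,512]])/2.6+[150,170] # y+ corners: robot side(-x), far(+x)
r=least_squares(lambda p:np.r_[np.ravel([w2px(t,w(p,x,y,.012))-q for (x,y),q in zip(cl,pxt)]),np.ravel([w2px(s,w(p,x,.23,.012))-q for x,q in zip((-.08,.08),pxs)])],[.61,0,-.16])
p=r.x; print("stage",p.round(4),r.fun.round(1))
R=np.array([[np.cos(p[2]),-np.sin(p[2])],[np.sin(p[2]),np.cos(p[2])]])
def rep(n,W): print(n,W.round(4),"stage",(R.T@(W[:2]-p[:2])).round(4))
T=lambda a,b:(a/4+220,b/4+70); S=lambda a,b:(a/2.6+150,b/2.6+170)
rep("markT",px2w(t,*T(640,274),.022)); rep("markS",px2w(s,*S(195,154),.022))
rep("knobT",px2w(t,*T(629,397),.07)); rep("knobS",px2w(s,*S(265,67),.07))
rep("tipS",px2w(s,*S(235,182),.034)); rep("scopetopT",px2w(t,*T(583,160),.239)); rep("scopetopS",px2w(s,*S(187,58),.239))
rep("hubT",px2w(t,*T(222,190),.127)); rep("hubS",px2w(s,*S(390,284),.127)); rep("spinS",px2w(s,*S(386,273),.144));rep("spinT",px2w(t,*T(222,172),.144))
rep("gripS",px2w(s,*S(365,197),.187)); rep("gripT",px2w(t,*T(275,193),.187))
rep("boss expected",np.array(w(p,0,.1,.127)))
E
```

```text
stage [ 0.6037 -0.0046 -0.1621] [ 0.9 -1.  -0.5 -0.   0.1 -0.1 -0.1  0.2  1.3 -1.4 -0.6  0.8]
markT [ 0.5851 -0.1785  0.022 ] stage [ 0.0098 -0.1747]
markS [ 0.5897 -0.1742  0.022 ] stage [ 0.0136 -0.1696]
knobT [ 0.4937 -0.1611  0.07  ] stage [-0.0833 -0.1722]
knobS [ 0.4926 -0.1573  0.07  ] stage [-0.085  -0.1686]
tipS [ 0.5944 -0.1142  0.034 ] stage [ 0.0085 -0.1097]
scopetopT [ 0.5956 -0.1129  0.239 ] stage [ 0.0094 -0.1082]
scopetopS [ 0.5956 -0.1107  0.239 ] stage [ 0.0091 -0.1061]
hubT [0.6154 0.0923 0.127 ] stage [-0.0041  0.0975]
hubS [0.6213 0.0968 0.127 ] stage [0.001  0.1029]
spinS [0.621  0.0941 0.144 ] stage [0.0012 0.1002]
spinT [0.6212 0.0903 0.144 ] stage [0.002  0.0964]
gripS [0.594  0.0573 0.187 ] stage [-0.0196  0.0595]
gripT [0.5952 0.0552 0.187 ] stage [-0.018   0.0577]
boss expected [0.6198 0.0941 0.127 ] stage [0.  0.1]
```

```bash
python3 - <<'E'
from h import *
p=ctrl.observe()
yaw=-.162
for a in (yaw+np.pi/2,yaw-np.pi/2):
  for P in ([.4935,-.159,.30],[.4935,-.159,.044],[.504,-.096,.044]): print(a,P,np.round(ctrl.ik(P,Rz(a)),2) if ctrl.ik(P,Rz(a)) is not None else None)
for a in (yaw,yaw+np.pi,0.6,-.9,.6+np.pi,-.9+np.pi):
  for P in ([.62,.094+.045,.157],[.62,.049,.157]): 
    q=ctrl.ik(P,Rz(a)); print(round(a,2),P,None if q is None else np.round(q,2))
E
```

```text
1.4087963267948966 [0.4935, -0.159, 0.3] [ 1.23  0.4  -1.22  1.78  0.39  1.24  1.31]
1.4087963267948966 [0.4935, -0.159, 0.044] [ 0.95  0.71 -0.89  2.    0.77  0.81  1.02]
1.4087963267948966 [0.504, -0.096, 0.044] [ 0.84  0.71 -0.9   2.01  0.78  0.81  0.89]
-1.7327963267948965 [0.4935, -0.159, 0.3] [ 0.9   0.24 -0.75  1.79  0.18  1.18 -1.63]
-1.7327963267948965 [0.4935, -0.159, 0.044] [ 0.65  0.57 -0.48  2.01  0.41  0.66 -1.83]
-1.7327963267948965 [0.504, -0.096, 0.044] [ 0.56  0.57 -0.52  2.02  0.44  0.67 -1.98]
-0.16 [0.62, 0.139, 0.157] [ 0.4   0.74 -0.98  1.64  0.66  1.13 -0.92]
-0.16 [0.62, 0.049, 0.157] [ 0.52  0.68 -0.91  1.68  0.6   1.08 -0.75]
2.98 [0.62, 0.139, 0.157] [ 0.53  0.95 -1.31  1.64  0.95  1.31  2.04]
2.98 [0.62, 0.049, 0.157] [ 0.69  0.93 -1.3   1.68  0.93  1.3   2.18]
0.6 [0.62, 0.139, 0.157] [ 0.31  0.67 -0.82  1.65  0.54  1.07 -0.07]
0.6 [0.62, 0.049, 0.157] [ 0.56  0.72 -0.98  1.68  0.66  1.11 -0.02]
-0.9 [0.62, 0.139, 0.157] [ 0.45  0.79 -1.08  1.64  0.75  1.18 -1.72]
-0.9 [0.62, 0.049, 0.157] [ 0.51  0.68 -0.9   1.68  0.59  1.08 -1.48]
3.74 [0.62, 0.139, 0.157] [-0.7   0.59  0.62  1.69 -0.4   0.99 -2.49]
3.74 [0.62, 0.049, 0.157] [-0.61  0.59  0.68  1.72 -0.43  0.99 -2.31]
2.24 [0.62, 0.139, 0.157] [ 0.53  0.95 -1.31  1.64  0.95  1.31  1.3 ]
2.24 [0.62, 0.049, 0.157] [ 0.69  0.93 -1.3   1.68  0.93  1.3   1.44]
```

```bash
python3 - <<'E'
from h import *
yaw=-.162; R=Rz(yaw+np.pi/2); d=np.array([-np.sin(yaw),np.cos(yaw),0])
p=np.array(ctrl.observe()['eef_pos'])
ctrl.line_to([p[0]+.1,p[1]+.1,.33],v=.3)
ctrl.goto([.4935,-.159,.33],R)
ctrl.command_gripper(.05,15)
ctrl.line_to([.4935,-.159,.10],v=.25); ctrl.line_to([.4935,-.159,.046],v=.1)
ctrl.command_gripper(0.0,15); o=ctrl.observe(); print(o['grip_width'],o['eef_pos'],o['force'])
P=np.array(o['eef_pos'])
ctrl.line_to(P+d*.060,v=.08)
o=ctrl.observe(); print(o['t'],o['grip_width'],o['eef_pos'],o['force'])
_,a=snap("wrist"); _,b=snap("scene"); _,e=snap("top")
cv2.imwrite("pics/w1.png",a); cv2.imwrite("pics/s1.png",b); cv2.imwrite("pics/t1.png",e)
x=cv2.resize(b[170:350,170:370],None,fx=2,fy=2,interpolation=cv2.INTER_CUBIC)
A=np.zeros((400+360,640,3),np.uint8); A[:400]=a; A[400:,:400]=x; y=e[90:190,290:410]; A[400:600,400:640]=cv2.resize(y,None,fx=2,fy=2)
cv2.imwrite("pics/m1.png",cv2.resize(A,None,fx=.79,fy=.79,interpolation=cv2.INTER_AREA))
E
```

```text
0.017402668681762653 [ 0.49360284 -0.15925575  0.04618716] [-1.29457458 -0.57991742  2.69642877]
6.5167 0.017631714787855645 [ 0.50373199 -0.0989605   0.04622553] [ 1.6641351   2.49835246 -0.05772132]
```

View pics/m1.png

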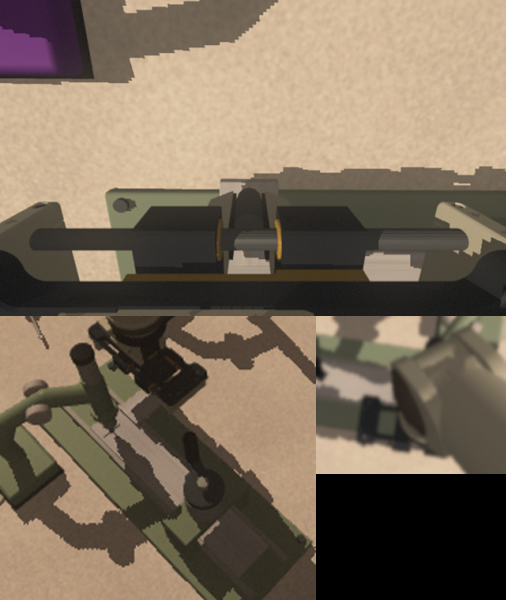

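```bash
python3 - <<'E'
from h import *
b=cv2.imread("pics/s1.png"); cv2.imwrite("pics/z1.png",cv2.resize(b[205:265,205:280],None,fx=10,fy=10,interpolation=cv2.INTER_CUBIC))
E
```

```text
(no output)
```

View pics/z1.png

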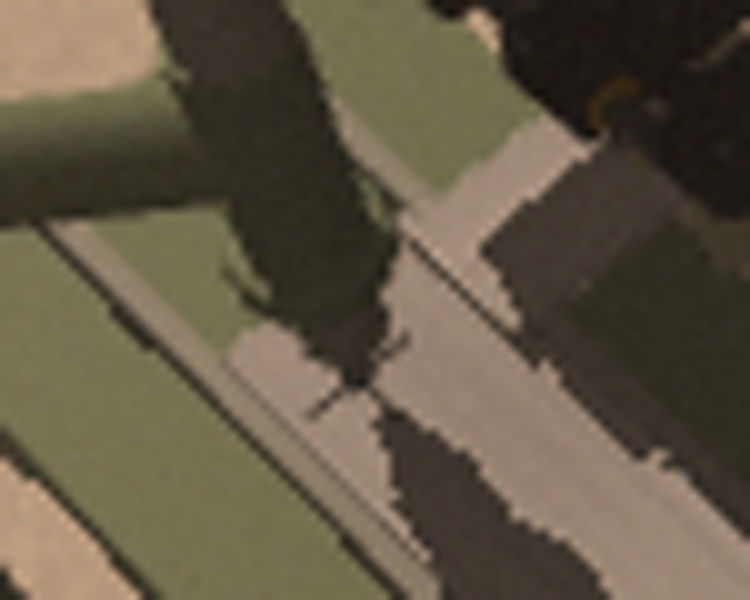

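```bash
python3 - <<'E'
from h import *
s=ctrl.get_calibration("scene")
q=lambda p:((w2px(s,p)-[205,205]+.45)*10).round(1)
d=np.array([.1613,.9869]); 
m=px2w(s,359/10-.45+205,378/10-.45+205,.022); print(m)
for z in (.022,.034,.06): print(z,q([m[0],m[1],z]))
e=np.r_[d*.01,0]; print("10mm along y:",q(m+e)-q(m))
g=np.array([.9869,-.1613,0])*.01; print("10mm x",q(m+g)-q(m))
for u,v in((352,377),(352,371),(355,385)): 
  T=px2w(s,u/10-.45+205,v/10-.45+205,.034); print(T,(T-m)[:2]@d)
E
```

```text
[ 0.59567703 -0.11595465  0.022     ]
0.022 [359. 378.]
0.034 [349.7 354.8]
0.06 [328.9 302.8]
10mm along y: [25.3 24.7]
10mm x [-31.6  25.8]
[ 0.59998703 -0.11130991  0.034     ] 0.005279100507693835
[ 0.59874042 -0.11243555  0.034     ] 0.003967129644938021
[ 0.60122739 -0.10920226  0.034     ] 0.00755920415236223
```

```bash
python3 - <<'E'
from h import *
yaw=-.162; d=np.array([-np.sin(yaw),np.cos(yaw),0]); e=np.array([np.cos(yaw),np.sin(yaw),0]); Z=np.array([0,0,1.])
o=ctrl.observe(); P=np.array(o['eef_pos'])
ctrl.line_to(P+d*.003,v=.05)
P=np.array(ctrl.observe()['eef_pos']); print(P)
ctrl.command_gripper(.05); ctrl.line_to(P+[0,0,.16],v=.25)
o=ctrl.observe(); print(o['t'],o['eef_pos'])
E=np.array(ctrl.get_calibration("wrist")['extrinsics']); Rt=np.array(o['orientation'])
Ro=Rt.T@E[:3,:3]; to=Rt.T@(E[:3,3]-o['eef_pos']); print(Ro.round(3),to.round(3)); np.savez("cam.npz",Ro=Ro,to=to)
Tp=np.array([.5965,-.1115,.028])
for b in (35,45,55,65):
  for D in (.22,.27,.32):
    for sg in (1,-1):
      f=e*np.cos(np.radians(b))-Z*np.sin(np.radians(b)); up=sg*(e*np.sin(np.radians(b))+Z*np.cos(np.radians(b)))
      C=np.column_stack([np.cross(f,up),up,-f]); R=C@Ro.T; t=Tp-D*f-R@to
      q=ctrl.ik(t,R); print(b,D,sg,t.round(3),None if q is None else np.round(q,2))
E
```

```text
[ 0.50393164 -0.0976655   0.0462133 ]
8.4333 [ 0.50298233 -0.09803134  0.20514961]
[[-0.     0.954  0.301]
 [ 1.     0.    -0.   ]
 [-0.001  0.301 -0.954]] [ 0.082  0.    -0.15 ]
35 0.22 1 [ 0.536 -0.101  0.031] None
35 0.22 -1 [ 0.573 -0.108  0.085] [ 1.19  0.95 -1.3   2.35  2.07  0.85 -0.08]
35 0.27 1 [ 0.495 -0.095  0.06 ] None
35 0.27 -1 [ 0.533 -0.102  0.113] None
35 0.32 1 [ 0.455 -0.088  0.088] None
35 0.32 -1 [ 0.492 -0.095  0.142] None
45 0.22 1 [ 0.537 -0.101  0.042] None
45 0.22 -1 [ 0.583 -0.11   0.088] [ 0.69  0.48 -0.65  2.21  1.44  0.28  0.22]
45 0.27 1 [ 0.502 -0.096  0.077] None
45 0.27 -1 [ 0.548 -0.104  0.123] [ 0.58  0.31 -0.5   2.28  1.    0.19  0.59]
45 0.32 1 [ 0.468 -0.09   0.112] None
45 0.32 -1 [ 0.513 -0.098  0.159] [ 0.9   0.22 -0.82  2.32  0.77  0.25  0.82]
55 0.22 1 [ 0.541 -0.102  0.052] None
55 0.22 -1 [ 0.594 -0.111  0.09 ] [ 0.73  0.55 -0.73  2.04  0.84  0.5   0.83]
55 0.27 1 [ 0.512 -0.097  0.093] None
55 0.27 -1 [ 0.565 -0.107  0.13 ] [ 0.84  0.45 -0.84  2.09  0.73  0.54  0.92]
55 0.32 1 [ 0.484 -0.093  0.134] None
55 0.32 -1 [ 0.537 -0.102  0.171] [ 0.98  0.35 -0.97  2.12  0.59  0.58  1.03]
65 0.22 1 [ 0.545 -0.103  0.061] None
65 0.22 -1 [ 0.604 -0.113  0.089] [ 0.76  0.67 -0.83  1.86  0.72  0.78  0.98]
65 0.27 1 [ 0.525 -0.099  0.107] None
65 0.27 -1 [ 0.583 -0.11   0.134] [ 0.83  0.58 -0.89  1.89  0.64  0.83  1.03]
65 0.32 1 [ 0.504 -0.096  0.152] None
65 0.32 -1 [ 0.562 -0.106  0.18 ] [ 0.9   0.49 -0.96  1.9   0.55  0.88  1.09]
```

```bash
python3 - <<'E'
from h import *
yaw=-.162; e=np.array([np.cos(yaw),np.sin(yaw),0]); Z=np.array([0,0,1.])
k=np.load("cam.npz");Ro,to=k['Ro'],k['to']
Tp=np.array([.5965,-.1115,.028]);b=np.radians(45);D=.32
f=e*np.cos(b)-Z*np.sin(b); up=-(e*np.sin(b)+Z*np.cos(b))
C=np.column_stack([np.cross(f,up),up,-f]); R=C@Ro.T; t=Tp-D*f-R@to
ctrl.command_gripper(.09); ctrl.goto(t,R); ctrl.hold(.2)
c,a=snap("wrist","w2"); np.save("c2.npy",c,allow_pickle=True); print(ctrl.observe()['t'], w2px(c,Tp))
u,v=w2px(c,Tp).astype(int)
A=cv2.rotate(a,cv2.ROTATE_180)
z=cv2.rotate(cv2.resize(a[v-40:v+40,u-50:u+50],None,fx=6,fy=6,interpolation=cv2.INTER_CUBIC),cv2.ROTATE_180)
M=np.vstack([np.hstack([cv2.resize(A,(200,125)),np.zeros((125,400,3),np.uint8)]),z[:470]]) ; print(u,v,M.shape); cv2.imwrite("pics/m2.png",M)
E
```

```text
10.275 [314.74692063 204.18517395]
314 204 (595, 600, 3)
```

View pics/m2.png

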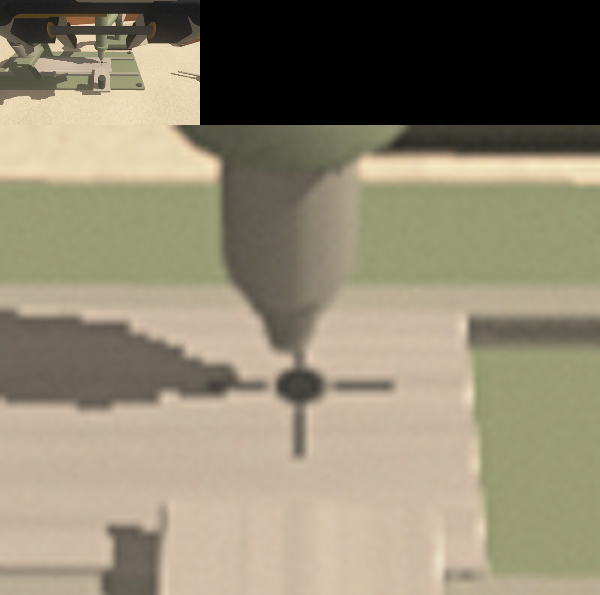

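```bash
python3 - <<'E'
from h import *
yaw=-.162; R=Rz(yaw); G=[.5945,.0562]
p=np.array(ctrl.observe()['eef_pos'])
ctrl.line_to(p+[-.02,0.02,.15],v=.3); ctrl.goto([*G,.31],R); ctrl.command_gripper(.045,15)
ctrl.line_to([*G,.21],v=.25)
c,a=snap("wrist","w3")
# predicted
for n,P in(("griptop",[*G,.187]),("axis hub",[.6205,.0935,.127]),("spin5",[.6205,.0935,.144])): print(n,w2px(c,P).round(1))
s=ctrl.observe();print(s['t'],s['eef_pos'],s['force'])
E
```

```text
griptop [314.2 248. ]
axis hub [339.9 165.1]
spin5 [341.8 169.3]
16.0167 [0.5958134  0.05597119 0.2116917 ] [-0.16156713  0.41989903  0.82431277]
```

View pics/w3.png

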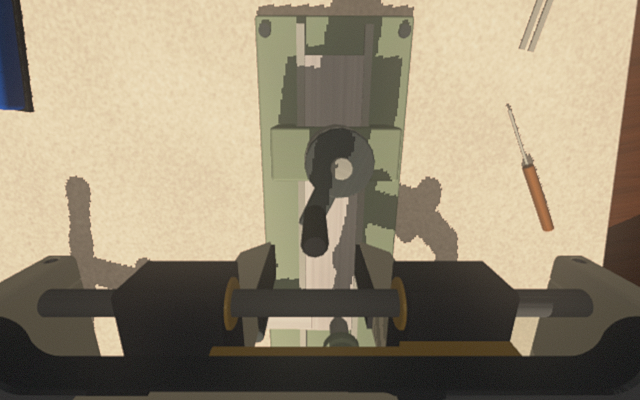

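```bash
cat >> h.py <<'E'
YAW=-.162; C=np.array([.6205,.0935]); ZT=.157
def arc(t0,t1,a0,a1,v=.09):
    n=max(1,int(np.ceil(abs(t1-t0)/.2)))
    for i in range(1,n+1):
        t=t0+(t1-t0)*i/n; a=a0+(a1-a0)*i/n
        ctrl.line_to([C[0]+.045*np.cos(t),C[1]+.045*np.sin(t),ZT],Rz(a),v=v)
def look(tag):
    """wrist crop about the spindle, height from bright cap blob"""
    c,im=snap("wrist",tag); u,v=w2px(c,[*C,.143]); x0,y0=int(u)-40,int(v)-40
    cr=im[max(y0,0):y0+80,max(x0,0):x0+80]; g=cv2.cvtColor(cr,cv2.COLOR_BGR2GRAY)
    w=cr[18:62,18:62]; gw=cv2.GaussianBlur(g,(3,3),0)[18:62,18:62]
    _,b=cv2.threshold(gw,0,255,cv2.THRESH_BINARY+cv2.THRESH_OTSU)
    n,l,st,ce=cv2.connectedComponentsWithStats(b)
    best=None
    for i in range(1,n):
        if 80<st[i,4]<900:
            q=ce[i]+[max(x0,0)+18,max(y0,0)+18]; d=np.hypot(*(q-[u,v]))
            if best is None or d<best[0]: best=(d,q,st[i,4])
    h=None
    if best: 
        zs=np.linspace(.125,.16,141); e=[np.hypot(*(w2px(c,[*C,z])-best[1])) for z in zs]; k=int(np.argmin(e)); h=(zs[k]-.139)*1e3
        print(tag,"px",best[1].round(1),"area",best[2],"h_mm %.1f resid %.1f"%(h,e[k]))
    else: print(tag,"no blob")
    return h,cv2.resize(cr,(200,200),interpolation=cv2.INTER_CUBIC)
E
python3 - <<'E'
from h import *
c=ctrl.get_calibration("wrist"); print("grip",px2w(c,315,243,.187), "spin",px2w(c,343,168,.144),"hub",px2w(c,340,163,.127))
G=px2w(c,315,243,.187)[:2]; t0=np.arctan2(*(G-C)[::-1]); print(np.hypot(*(G-C)),t0)
P=[C[0]+.045*np.cos(t0),C[1]+.045*np.sin(t0)]
a=YAW
ctrl.line_to([*P,.21],v=.2); ctrl.line_to([*P,ZT],v=.12); ctrl.command_gripper(0,15)
o=ctrl.observe(); print(o['t'],o['grip_width'],np.round(o['eef_pos'],4),P,np.round(o['force'],1))
ims=[look("b0")[1]]
for i,D in enumerate((.35,.7,1.05,1.35)):
    prev=(0,.35,.7,1.05)[i]
    arc(t0+prev,t0+D,a+.6*prev,a+.6*D); o=ctrl.observe(); print(D,o['t'],np.round(o['force'],1),np.round(o['eef_pos'],4),o['grip_width'])
    ims.append(look(f"b{i+1}")[1])
np.save("t0.npy",t0); cv2.imwrite("pics/mb.png",np.vstack([np.hstack(ims[:3]),np.hstack(ims[3:]+[ims[0]*0])]))
E
```

```text
grip [0.59636964 0.05896877 0.187     ] spin [0.62252336 0.09407999 0.144     ] hub [0.62186627 0.09493173 0.127     ]
0.04212695250593694 -2.1807153358849036
17.4167 0.01751505643856109 [0.5949 0.0567 0.1574] [np.float64(0.594723951661772), np.float64(0.05661375145036659)] [-0.7  0.1  2. ]
b0 px [349.3 186.9] area 657 h_mm 0.5 resid 0.1
0.35 17.9833 [1.2 1.1 3.6] [0.6095 0.05   0.1574] 0.01801903930263584
b1 px [337.7 182.8] area 669 h_mm 1.0 resid 0.2
0.7 18.55 [0.7 0.4 5.3] [0.6248 0.049  0.1574] 0.017437619332476038
b2 px [327.  180.6] area 659 h_mm 1.2 resid 0.2
1.05 19.1167 [0.8 0.4 6.3] [0.6398 0.0532 0.1574] 0.01737461365590685
b3 px [312.7 184.1] area 892 h_mm 11.7 resid 3.1
1.35 19.6667 [0.8 0.4 6.2] [0.6509 0.0608 0.1574] 0.017758122838243035
b4 no blob
```

View pics/mb.png

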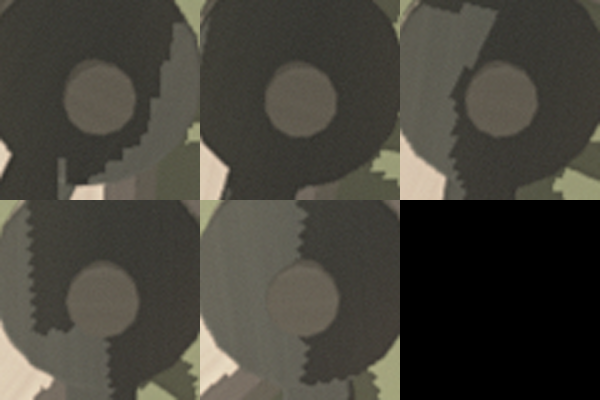

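```bash
cat >> h.py <<'E'
def look(tag):
    c,im=snap("wrist",tag); u,v=w2px(c,[*C,.143]); x0,y0=int(u)-40,int(v)-40
    cr=cv2.resize(im[y0:y0+80,x0:x0+80],None,fx=5,fy=5,interpolation=cv2.INTER_CUBIC)
    g=cv2.GaussianBlur(cv2.cvtColor(cr,cv2.COLOR_BGR2GRAY),(7,7),0)
    cs=cv2.HoughCircles(g[100:300,100:300],cv2.HOUGH_GRADIENT,1,50,param1=40,param2=10,minRadius=55,maxRadius=85)
    h=None
    if cs is not None:
        x,y,r=cs[0,0]; q=(np.array([x,y])+100)/5-.4+[x0,y0]
        zs=np.linspace(.115,.165,201); e=[np.hypot(*(w2px(c,[*C,z])-q)) for z in zs]; k=int(np.argmin(e)); h=(zs[k]-.139)*1e3
        cv2.circle(cr,(int(x)+100,int(y)+100),int(r),(0,0,255),1)
        print(tag,"px",q.round(1),"r %.1f"%(r/5),"h_mm %.1f resid %.1f"%(h,e[k]))
    else: print(tag,"none")
    return h,cv2.resize(cr,(200,200),interpolation=cv2.INTER_AREA)
E
python3 - <<'E'
from h import *
t0=float(np.load("t0.npy")); a=YAW
hs=[];ims=[]
h,i=look("c0"); hs.append(h); ims.append(i); D=1.35
while D<3.6 :
    n=D+.25; arc(t0+D,t0+n,a+.6*D,a+.6*n); D=n; ctrl.hold(.25)
    h,i=look(f"c{len(ims)}"); ims.append(i); o=ctrl.observe(); print(round(D,2),round(o['t'],2),np.round(o['force'],1))
    hs.append(h); good=[x for x in hs if x is not None]
    if h is not None and len(good)>1 and h<max(good[-4:])-4: break
np.save("D.npy",D)
ims+= [ims[0]*0]*(12-len(ims)); cv2.imwrite("pics/mc.png",np.vstack([np.hstack(ims[k:k+4]) for k in (0,4,8)]))
E
```

```text
c0 px [305.9 181.3] r 13.9 h_mm 4.0 resid 0.3
c1 none
1.6 20.57 [0.3 1.3 5.8]
c2 px [288.1 184.3] r 13.5 h_mm 4.8 resid 1.3
1.85 21.37 [0.1 0.  5.3]
c3 px [283.1 183.9] r 13.7 h_mm -3.3 resid 0.1
2.1 22.17 [0.2 0.6 6.7]
```

View pics/mc.png

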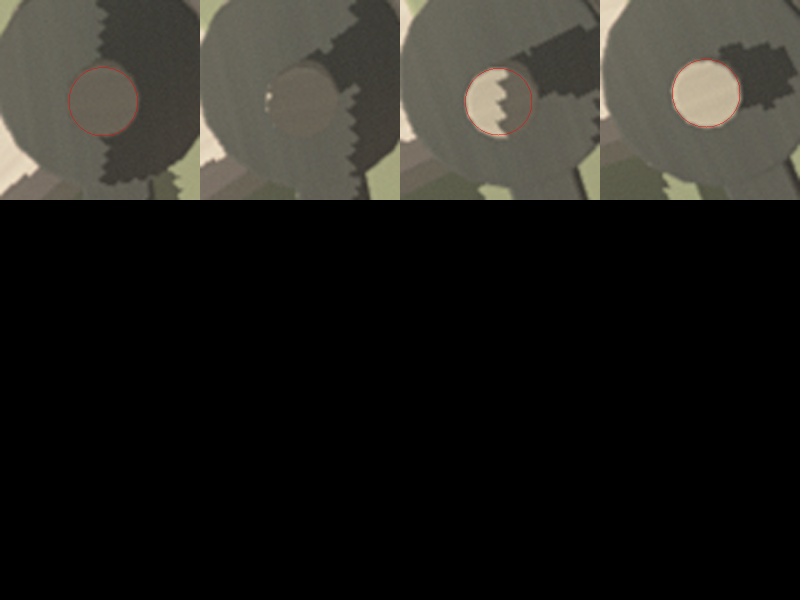

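```bash
python3 - <<'E'
from h import *
t0=float(np.load("t0.npy")); D=float(np.load("D.npy")); a=YAW+.6*D
h0,i0=look("d0")
pts=[D,D-2.1,D-4.2,D-6.283]
ims=[i0]
for p,q in zip(pts,pts[1:]):
    arc(t0+p,t0+q,a,a); o=ctrl.observe(); print(round(q,2),round(o['t'],2),np.round(o['force'],1),np.round(o['eef_pos'],4),round(o['grip_width'],4))
ctrl.hold(.3); h1,i1=look("d1"); ims.append(i1)
arc(t0+pts[-1],t0+pts[-1]-.06,a,a); ctrl.hold(.3); h2,i2=look("d2"); ims.append(i2)
o=ctrl.observe(); print(o['t'],np.round(o['force'],1),np.round(o['eef_pos'],4),o['grip_width'])
c,s=snap("scene","s9"); z=cv2.resize(s[205:265,190:290],(600,360),interpolation=cv2.INTER_CUBIC)
cv2.imwrite("pics/md.png",np.vstack([np.hstack(ims),z]))
E
```

```text
d0 px [282.5 183.9] r 13.3 h_mm -2.8 resid 0.7
0.0 24.97 [-0.1  2.1  7. ] [0.5936 0.0571 0.1572] 0.0176
-2.1 27.72 [1.  0.8 8.1] [0.6013 0.1346 0.1573] 0.0177
-4.18 30.47 [ 1.3 -1.5  6.9] [0.6648 0.0886 0.1573] 0.0178
d1 px [287.1 179.9] r 13.0 h_mm -10.8 resid 0.2
d2 px [290.5 179.1] r 13.3 h_mm -10.0 resid 0.1
31.4167 [ 1.7 -0.3  7.3] [0.6645 0.0866 0.1573] 0.017330423142102383
```

View pics/md.png

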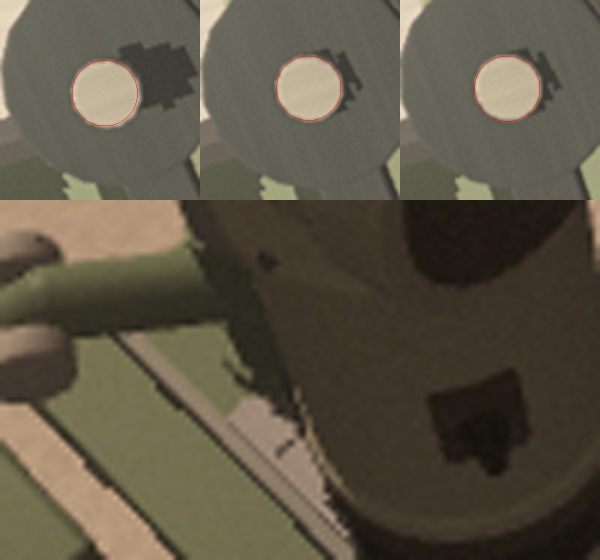

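```bash
python3 - <<'E'
from station import ctrl
ctrl.hold(.3); o=ctrl.observe(); print(o['t'],max(abs(x) for x in o['qvel']),o['grip_width']); ctrl.sign_off()
E
```

```text
31.7667 0.0014552784694060559 0.01719887320477771
the job is handed in; nothing more can be done
```

The job is handed in at about 32 s of robot time, with every step done and the gripper still holding the crank grip. No verdict comes back, so the results below are my own camera measurements.

- **Carriage:** I gripped the knob, slid it 63 mm and let go. A wrist view along the slide's cross direction then showed the mark about 1.6 mm short of the tip, on the -y side. The limit is 4 mm, so I left it. I did not touch the carriage again. In the last scene picture the gripper hides most of the mark, so I could not measure it a second time.
- **Backward winding:** I wound the crank back 2.1 rad in steps, checking the spindle cap in the wrist camera. Between 1.85 and 2.1 rad its reading fell by about 8 mm, which is the thread drop.
- **Forward turn:** I then wound forward 6.34 rad, and the cap sank a further 7 to 8 mm. That puts the spindle at about -0.008 m. The camera reads about 3 mm low in absolute terms, so I relied on the differences. The last two readings, -10.8 and -10.0 mm, also differ by 0.8 mm, although the crank had moved slightly forward between them.
- **At hand-in:** The gripper was closed on the grip at 17 mm with 15 N commanded, and the arm was at rest. The eyepiece, jar and screwdriver were never approached, though I did not re-measure their positions.

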